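# Put the row of hand stamps away in the stand, in reverse order

## Task

Take the four hand stamps off the row of ink pads and stand them upright in the recesses of the dark wooden stamp stand, one in each recess, resting flat on its floor. Reverse their order: the stamp at the left end of the tray goes to the right end of the stand, the second from the left becomes the second from the right, and so on.

Things in the scene. Friction and masses are not known exactly. Their poses are not given: they have to be found in the camera images.
- stamp_round: Hand stamp, about 90 g: round pale wood base, diameter 42 mm, 16 mm high, with a turned dark wood handle on its centre; total height 75 mm. Grip the straight part of the handle, diameter 24 mm, 36 to 66 mm above the underside. Its origin is the centre of its underside, z up along the handle. Loose. All stamps start upright on the pad of their own shape, underside 16 mm above the table.
- stamp_square: Hand stamp, about 120 g, the tallest: square pale wood base 42 x 42 mm, 18 mm high, with a slender turned dark handle on its centre; total height 93 mm. Grip the straight part, diameter 22 mm, 44 to 76 mm above the underside. Its origin is the centre of its underside, z up along the handle. Loose.
- stamp_hex: Hand stamp, about 100 g, the shortest: hexagonal pale wood base 48 mm over the corners (x axis through two corners), 16 mm high, with a stout turned dark handle on its centre; total height 62 mm. Grip the straight part, diameter 30 mm, 34 to 56 mm above the underside. Its origin is the centre of its underside, z up along the handle. Loose.
- stamp_oblong: Hand stamp, about 110 g: oblong pale wood base 34 mm (x) by 48 mm (y), 16 mm high, with a flat upright block as handle on its centre, 16 mm thick along the stamp's x and 42 mm long along its y, reaching from 16 to 70 mm above the underside. Grip the block across its 16 mm. Its origin is the centre of its underside, z up along the handle. Loose.
- pad_round: Round ink pad, diameter 64 mm; the round stamp starts on it. Fixed on the ink tray, 6 mm thick; black face in a thin dark wood edge. Origin at the centre of its underside, which is 10 mm above the table.
- pad_square: Square ink pad, 62 x 62 mm; the square stamp starts on it. Fixed on the ink tray, 6 mm thick; black face in a thin dark wood edge. Origin at the centre of its underside, which is 10 mm above the table.
- pad_hex: Hexagonal ink pad, 72 mm over the corners; the hexagonal stamp starts on it. Fixed on the ink tray, 6 mm thick; black face in a thin dark wood edge. Origin at the centre of its underside, which is 10 mm above the table.
- pad_oblong: Oblong ink pad, 52 (x) by 68 mm (y); the oblong stamp starts on it. Fixed on the ink tray, 6 mm thick; black face in a thin dark wood edge. Origin at the centre of its underside, which is 10 mm above the table.
- ink_tray: Ink tray, where the row starts: pale flat board 84 (x) by 316 (y) by 10 mm, fixed on the table, with the four ink pads on it in a row, centres at x = 0, y = +112.5, +37.5, -37.5, -112.5 mm; which pad is where changes from start to start. Origin: centre of its underside; y axis to the robot's left (within 0.15 rad).
- stand: Stamp stand: dark wood block 84 (x) by 316 (y) by 18 mm high, fixed, with four square recesses 62 x 62 mm, 12 mm deep, at x = 0, y = +112.5, +37.5, -37.5, -112.5 mm; cork-coloured floors 6 mm above the table. Origin: centre of its underside; y axis to the robot's left (within 0.15 rad). Some 17 cm nearer to or farther from the robot than the tray; either may be the nearer.
Not all that is in view belongs to the job. Leave any pink, purple or yellow look-alike of the stamp_hex alone.

How it is judged (in metres and radians):
At the end, for the whole second after the job is handed in: Each stamp stands upright (within 0.1 rad) on the floor of the recess that mirrors its pad's place in the tray's row (pad at tray y, recess at stand -y), centred within 14 mm along x and y, its underside within 4 mm of the floor, released and at rest (((y of pad_round in the frame of ink_tray between 0.0925 and 0.1325 m and y of stamp_round in the frame of stand between -0.1265 and -0.0985 m) or (y of pad_round in the frame of ink_tray between 0.0175 and 0.0575 m and y of stamp_round in the frame of stand between -0.0515 and -0.0235 m) or (y of pad_round in the frame of ink_tray between -0.0575 and -0.0175 m and y of stamp_round in the frame of stand between 0.0235 and 0.0515 m) or (y of pad_round in the frame of ink_tray between -0.1325 and -0.0925 m and y of stamp_round in the frame of stand between 0.0985 and 0.1265 m)) and x of stamp_round in the frame of stand between -0.014 and 0.014 m and z of stamp_round in the frame of stand between 0.002 and 0.01 m and angle between each of stamp_round, stamp_square, stamp_hex, stamp_oblong's own z axis and vertical below 0.1 rad and linear speed of each of stamp_round, stamp_square, stamp_hex, stamp_oblong below 0.03 m/s and angular speed of each of stamp_round, stamp_square, stamp_hex, stamp_oblong below 0.3 rad/s and ((y of pad_square in the frame of ink_tray between 0.0925 and 0.1325 m and y of stamp_square in the frame of stand between -0.1265 and -0.0985 m) or (y of pad_square in the frame of ink_tray between 0.0175 and 0.0575 m and y of stamp_square in the frame of stand between -0.0515 and -0.0235 m) or (y of pad_square in the frame of ink_tray between -0.0575 and -0.0175 m and y of stamp_square in the frame of stand between 0.0235 and 0.0515 m) or (y of pad_square in the frame of ink_tray between -0.1325 and -0.0925 m and y of stamp_square in the frame of stand between 0.0985 and 0.1265 m)) and x of stamp_square in the frame of stand between -0.014 and 0.014 m and z of stamp_square in the frame of stand between 0.002 and 0.01 m and ((y of pad_hex in the frame of ink_tray between 0.0925 and 0.1325 m and y of stamp_hex in the frame of stand between -0.1265 and -0.0985 m) or (y of pad_hex in the frame of ink_tray between 0.0175 and 0.0575 m and y of stamp_hex in the frame of stand between -0.0515 and -0.0235 m) or (y of pad_hex in the frame of ink_tray between -0.0575 and -0.0175 m and y of stamp_hex in the frame of stand between 0.0235 and 0.0515 m) or (y of pad_hex in the frame of ink_tray between -0.1325 and -0.0925 m and y of stamp_hex in the frame of stand between 0.0985 and 0.1265 m)) and x of stamp_hex in the frame of stand between -0.014 and 0.014 m and z of stamp_hex in the frame of stand between 0.002 and 0.01 m and ((y of pad_oblong in the frame of ink_tray between 0.0925 and 0.1325 m and y of stamp_oblong in the frame of stand between -0.1265 and -0.0985 m) or (y of pad_oblong in the frame of ink_tray between 0.0175 and 0.0575 m and y of stamp_oblong in the frame of stand between -0.0515 and -0.0235 m) or (y of pad_oblong in the frame of ink_tray between -0.0575 and -0.0175 m and y of stamp_oblong in the frame of stand between 0.0235 and 0.0515 m) or (y of pad_oblong in the frame of ink_tray between -0.1325 and -0.0925 m and y of stamp_oblong in the frame of stand between 0.0985 and 0.1265 m)) and x of stamp_oblong in the frame of stand between -0.014 and 0.014 m and z of stamp_oblong in the frame of stand between 0.002 and 0.01 m); the robot touches nothing.
It also fails if it takes over 90 s, if anything falls off the work surface, if the arm or the gripper's body presses on something with over 40 N, if the wrist force passes 120 N, or if a joint passes its speed limit or range.

## Robot

A 6-joint arm with a two-finger parallel gripper is mounted at the origin on the work surface. World frame = base frame: x ahead of the robot, y to its left, z up, the work surface at z = 0. Lengths are in mm, angles in rad, forces in N, time in s.
With the tool pointing down it reaches from about 350 to 975 mm from the base axis. Payload 7.1 kg.
Tool frame: the origin (TCP) lies between the finger pads; the fingertips stand 8 mm ahead of it and the grasp point (between the pads) lies 11 mm behind it; x points along the fingers, y is the direction in which the jaws open and shut, and the axes are right-handed (so a half turn about x gives the same grasp; the last joint's range is limited). The gripper opens to 88 mm and grips with 3 to 60 N. Pads are 20 mm wide; open, the fingers measure 115 mm over their backs; the gripper's body (75 mm by 178 mm) begins 61 mm behind the grasp point.
Start: joints at [-1.145, 0.423, 1.63, -0, 1.089, -0.019], TCP at [268.938, -564.161, 230.675] pointing down, gripper open.
Joint ranges: [-3, 3], [-0.9, 2.11], [0.09, 2.58], [-1.31, 4.45], [0.11, 2.69], [-2.54, 2.54]. Speed limits (rad/s): [2.39, 2.39, 3.01, 3.14, 3.14, 3.14].

## Interface

Orientations are given as a rotation vector (axis times angle).
In Python, from workcell import ctrl gives the robot as it stands.
- The arm moves only by the tool apply_moves, never from a script. Its argument "increments" is a list of rows, each an object with "gripper": the opening in per cent of the stroke, from 0 (shut) to 100 (fully open); "delta_pos": the shift along the tool's x, y, z in cm, a list of three; "dr": the turn, a rotation vector about the tool's x, y, z in rad, a list of three. In form: [{"gripper": gripper, "delta_pos": [dx, dy, dz], "dr": [ax, ay, az]}, ...]. A call has exactly 5 rows; each row shifts and turns the commanded pose from where the row before left it, along the tool's axes as they then stand; what a row does not reach is not made up. A row lasts 1/12 s, in which the tool goes at most 41.7 mm and 7.16 degrees, less where a joint would pass 70% of its speed; a pose out of reach is approached as far as the arm can. A call with a gripper value outside its range is refused whole. The fingers move at their own pace and stop on an object; the grip force is fixed at half the most. Time passes only in rows, so rows that do not move let the fingers close, or fill a call up. It gives the time, the measured TCP pose, the force and the opening at its end, in the units of the state.
- ctrl.get_obs(): the state, without advancing time (a new reading comes with each control period).
- ctrl.get_image(name): name is "scene" or "top" or "wrist"; returns a dict with "img" (480x640x3 uint8, red, green, blue), "range_z" (480x640 float32, mm along the optical axis (not along the pixel's ray), 0 where there is no reading), "mtx" (3x3 intrinsics, pixels), "rvec" (rotation vector, rad) and "tvec" (3), from world to camera coordinates, as OpenCV has them. Camera axes: x right, y down, z forward; pixel columns grow to the right and rows downward; lengths in mm; the calibration is good to about 2 mm. A picture is of the moment at which its call begins.
- ctrl.close_job(): hands the job in, once; it reports no verdict.
The state is a dict: "t": time; "qpos": joint angles; "qvel": joint speeds; "joint_torque": joint torques, N m; "ee_pos": TCP position; "orientation": TCP orientation; "ft_force": force on the tool from outside, world axes, zero at the start; "moment": the same for the moment, N m; "width": finger opening in mm.
Only numpy, scipy, OpenCV 4.12 (cv2) and the standard library are available. Lean on these libraries where they do the work, as an engineer would, in place of code of your own. Each camera call takes 0.05 s, during which the arm holds its last target. There are 200 camera calls.

## Working session

There is one attempt and no reset: what is moved stays moved. The work goes in short steps, Python scripts to look and compute and a tool call to move; the robot and the scene stay as the last step left them, time stands still between calls to the robot, and variables do not carry over. Pictures are saved under pics/ and viewed, about 12 in all and at most 16, crops included, and the job is handed in when it is done.

Besides the shell and the picture viewer there is one more tool, called as a command line: name --argument value ..., lists and objects as JSON in quotes. apply_moves: Moves the arm, as the interface text tells. Its arguments: {"type":"object","properties":{"increments":{"type":"array","items":{"type":"object","properties":{"gripper":{"type":"number"},"delta_pos":{"type":"array","items":{"type":"number"}},"dr":{"type":"array","items":{"type":"number"}}}}}},"required":["increments"]}

```bash
mkdir -p pics; ls; cat > h.py <<'E'
from workcell import ctrl
import numpy as np, cv2
from scipy.spatial.transform import Rotation as R
def look(n):
    d=ctrl.get_image(n); d['R']=cv2.Rodrigues(np.array(d['rvec'],float))[0]; d['t']=np.array(d['tvec'],float).ravel(); return d
def save(d,f,box=None,s=1):
    im=d['img'][:,:,::-1]
    if box: im=im[box[1]:box[3],box[0]:box[2]]
    cv2.imwrite('pics/'+f,cv2.resize(im,None,fx=s,fy=s,interpolation=cv2.INTER_CUBIC))
def cloud(d):
    v,u=np.mgrid[:480,:640]; K=np.array(d['mtx']); z=d['range_z']
    P=np.stack([(u-K[0,2])/K[0,0]*z,(v-K[1,2])/K[1,1]*z,z],-1)
    return (P-d['t'])@d['R']
def onplane(d,uv,h):
    K=np.array(d['mtx']); uv=np.atleast_2d(uv).astype(float)
    r=np.c_[uv,np.ones(len(uv))]@np.linalg.inv(K).T@d['R']; c=-d['R'].T@d['t']
    return c+r*((h-c[2])/r[:,2:3])
def proj(d,P):
    return cv2.projectPoints(np.atleast_2d(P).astype(float),d['R'],d['t'],np.array(d['mtx']),None)[0][:,0]
E
python3 - <<'E'
from h import *
o=ctrl.get_obs(); print({k:np.round(v,3) for k,v in o.items()})
for n in('scene','top'):
    d=look(n); save(d,n+'1.png'); print(n,-d['R'].T@d['t'],d['R'][2],(d['range_z']>0).mean())
E
```

```text
pics
{'t': np.float64(0.0), 'qpos': array([-1.145,  0.424,  1.631,  0.   ,  1.089, -0.019]), 'qvel': array([-0.001,  0.   ,  0.001, -0.001, -0.   , -0.001]), 'joint_torque': array([ 1.0000e-03, -5.4461e+01, -2.7367e+01,  6.5000e-02,  2.3000e-02,
       -0.0000e+00]), 'ee_pos': array([ 268.726, -563.676,  229.907]), 'orientation': array([ 1.975,  0.448, -1.976]), 'ft_force': array([ 0.121,  0.068, -0.443]), 'moment': array([-0.022, -0.012,  0.007]), 'width': np.float64(87.804)}
scene [ 775.63288527 -266.1132046   589.62170379] [-0.38168766  0.39319011 -0.83649033] 0.9960416666666667
top [380.95613512   9.96620792 739.99489321] [ 0.20489346 -0.002152   -0.97878192] 0.9959928385416666
```

View pics/top1.png

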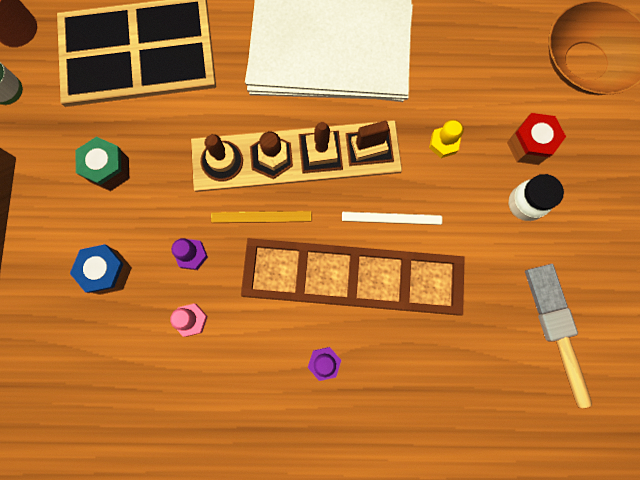

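View pics/scene1.png

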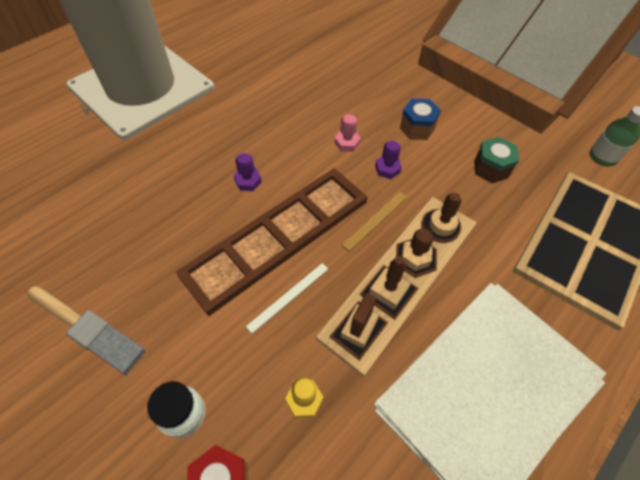

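The top view shows the tray's row from left to right: round (217,157), hex (270,152), square (321,148), oblong (373,142). The stand is nearer the robot, with its recesses at (275,269), (328,273), (379,278) and (431,283). The pink, purple and yellow hexagonal pieces at (188,319), (188,253), (324,364) and (446,138) are off the tray and are look-alikes. The wood-and-dark hex stamp at (270,152) on the hex pad is the one meant.

```bash
python3 - <<'E'
from h import *
d=look('top'); s=look('scene'); C=[cloud(d),cloud(s)]
save(d,'crop1.png',(180,110,480,330),2.6)
for n,uv in dict(round=(217,157),hex=(270,152),square=(321,148),oblong=(373,142)).items():
    p0=onplane(d,uv,50)[0]
    for c in C:
        P=c.reshape(-1,3); P=P[np.hypot(*(P[:,:2]-p0[:2]).T)<33]
        zt=np.percentile(P[:,2],99.7); T=P[P[:,2]>zt-4]
        G=P[(P[:,2]>58)&(P[:,2]<zt-8)]
        r=cv2.minAreaRect(T[:,:2].astype(np.float32))
        B=P[(P[:,2]>29)&(P[:,2]<36)]; rb=cv2.minAreaRect(B[:,:2].astype(np.float32)) if len(B)>5 else None
        print(n,'top z',zt.round(1),len(T),'rect',np.round(r[0],1),np.round(r[1],1),round(r[2],1),'base',rb and (np.round(rb[0],1),np.round(rb[1],1),round(rb[2])))
# recess floors
for uv in[(275,269),(328,273),(379,278),(431,283)]:
    p=onplane(d,uv,6)[0]; 
    for c in C:
        P=c.reshape(-1,3);P=P[(np.abs(P[:,:2]-p[:2])<45).all(1)]
        F=P[P[:,2]<12]; F=F[(np.abs(F[:,:2]-p[:2])<25).all(1)]
        print('rec',p.round(1),'floor z',np.median(F[:,2]).round(1),'rim',np.percentile(P[:,2],95).round(1))
E
```

```text
round top z 92.4 109 rect [643.4 154. ] [16.3 16.1] 60.4 base (array([641. , 152.2]), array([35.7, 40.8]), 28)
round top z 90.9 100 rect [646.4 150.9] [16.3 18.6] 41.8 base (array([646.3, 149.6]), array([40.4, 37.5]), 15)
hex top z 79.6 209 rect [649.8  75.9] [24.7 25. ] 33.0 base (array([646.8,  76.2]), array([39.6, 41.6]), 5)
hex top z 78.4 202 rect [652.2  74.3] [24.  23.5] 36.9 base (array([653.6,  70.7]), array([44.8, 37. ]), 24)
square top z 109.9 72 rect [658.    3.7] [12.9 12. ] 0.7 base (array([658. ,   3.4]), array([42.1, 42.2]), 8)
square top z 109.3 75 rect [660.4   1.7] [12.8 11.5] 35.8 base (array([659.9,   1.8]), array([42.4, 42.7]), 9)
oblong top z 88.2 271 rect [665.1 -68.6] [15.9 40.7] 15.7 base (array([665.4, -68.3]), array([35. , 47.9]), 17)
oblong top z 87.2 363 rect [667.3 -70.3] [15.5 42. ] 16.8 base (array([667.2, -70.4]), array([33.8, 48.3]), 16)
rec [479.   68.7   6. ] floor z 6.6 rim 19.7
rec [479.   68.7   6. ] floor z 5.7 rim 18.5
rec [474.   -8.7   6. ] floor z 6.5 rim 19.8
rec [474.   -8.7   6. ] floor z 5.8 rim 18.5
rec [467.5 -83.    6. ] floor z 6.5 rim 19.8
rec [467.5 -83.    6. ] floor z 5.8 rim 18.6
rec [ 461.1 -158.5    6. ] floor z 6.5 rim 19.7
rec [ 461.1 -158.5    6. ] floor z 5.9 rim 18.7
```

View pics/crop1.png

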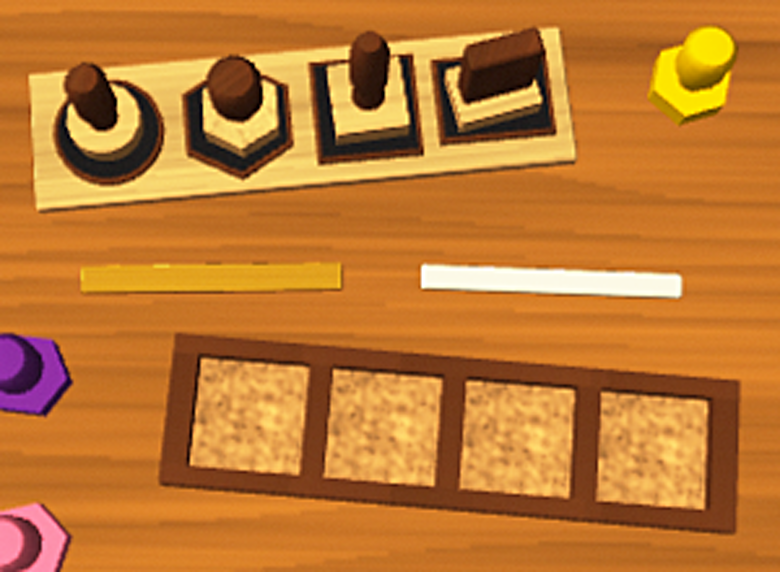

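The crop confirms the hex stamp: pale hexagonal base and dark stout handle, standing on the hexagonal pad. The two views agree on positions to about 3 mm, and the measured heights match the text. Next come the stand's outline and a planner.

```bash
cat >> h.py <<'E'
def plan(x,y,z,yaw):
    "yaw deg of tool y axis in world, tool x down; prints dr then shift (cm) in new tool axes"
    o=ctrl.get_obs(); Rc=R.from_rotvec(o['orientation'])
    a=np.radians(yaw); xt=np.array([0,0,-1.]); yt=np.array([np.cos(a),np.sin(a),0])
    Rt=R.from_matrix(np.c_[xt,yt,np.cross(xt,yt)])
    dp=Rt.inv().apply(np.array([x,y,z])-o['ee_pos'])/10
    print('t',round(float(o['t']),2),'pos',np.round(o['ee_pos'],1),'w',round(float(o['width']),1),'F',np.round(o['ft_force'],1),'q6',round(float(o['qpos'][5]),2),'dr',(Rc.inv()*Rt).as_rotvec().round(3),'shift cm',dp.round(2))
E
python3 - <<'E'
from h import *
print(R.from_rotvec(ctrl.get_obs()['orientation']).as_matrix().round(3))
for n in('top','scene'):
    P=cloud(look(n)).reshape(-1,3); M=(P[:,2]>14)&(P[:,2]<23)&(P[:,0]>400)&(P[:,0]<545)&(P[:,1]>-215)&(P[:,1]<125)
    Q=P[M]; 
    c=np.array([470,-45]);a=np.radians(-4.5); L=(Q[:,:2]-c)@np.array([[np.cos(a),-np.sin(a)],[np.sin(a),np.cos(a)]])
    L=(np.abs(L[:,0])<50)&(np.abs(L[:,1])<166)
    r=cv2.minAreaRect(Q[L][:,:2].astype(np.float32)); print(n,r,Q[L].mean(0))
for y in(5.4,-174.6,8,-172): plan(645,152.5,180,y)
E
```

```text
[[-0.     0.43  -0.903]
 [ 0.001 -0.903 -0.43 ]
 [-1.    -0.001  0.   ]]
top ((469.1895446777344, -44.5350341796875), (316.6344909667969, 84.59082794189453), 85.74275207519531) [468.40250802 -45.59697234  18.12550259]
scene ((470.7795104980469, -45.1243896484375), (317.0272216796875, 86.52102661132812), 85.6866683959961) [471.5080237  -59.9657107   17.29821926]
t 0.3 pos [ 268.9 -564.   230.4] w 87.5 F [-0.3  0.3  0.1] q6 -0.02 dr [-1.22e+00 -0.00e+00  1.00e-03] shift cm [  5.04  44.19 -67.79]
t 0.3 pos [ 268.9 -564.   230.4] w 87.5 F [-0.3  0.3  0.1] q6 -0.02 dr [1.921e+00 1.000e-03 0.000e+00] shift cm [  5.04 -44.19  67.79]
t 0.3 pos [ 268.9 -564.   230.4] w 87.5 F [-0.3  0.3  0.1] q6 -0.02 dr [-1.266 -0.     0.   ] shift cm [  5.04  47.22 -65.72]
t 0.3 pos [ 268.9 -564.   230.4] w 87.5 F [-0.3  0.3  0.1] q6 -0.02 dr [1.876e+00 1.000e-03 0.000e+00] shift cm [  5.04 -47.22  65.72]
```

apply_moves --increments '[{"gripper": 100,"delta_pos": [0,0,0],"dr": [-0.122,0,0]},{"gripper": 100,"delta_pos": [0,0,0],"dr": [-0.122,0,0]},{"gripper": 100,"delta_pos": [0,0,0],"dr": [-0.122,0,0]},{"gripper": 100,"delta_pos": [0,0,0],"dr": [-0.122,0,0]},{"gripper": 100,"delta_pos": [0,0,0],"dr": [-0.122,0,0]}]'

```text
t: 0.72
ee_pos: [268.9, -564.1, 230.6]
orientation: [1.574, 0.923, -1.574]
ft_force: [0.2, 0.3, 0.3]
width: 87.9
```

apply_moves --increments '[{"gripper": 100,"delta_pos": [0,0,0],"dr": [-0.122,0,0]},{"gripper": 100,"delta_pos": [0,0,0],"dr": [-0.122,0,0]},{"gripper": 100,"delta_pos": [0,0,0],"dr": [-0.122,0,0]},{"gripper": 100,"delta_pos": [0,0,0],"dr": [-0.122,0,0]},{"gripper": 100,"delta_pos": [0,0,0],"dr": [-0.122,0,0]}]'

```text
t: 1.13
ee_pos: [268.9, -564.1, 230.6]
orientation: [1.135, 1.255, -1.135]
ft_force: [0.3, 0.0, -0.6]
width: 87.5
```

apply_moves --increments '[{"gripper": 100,"delta_pos": [0,1.77,-2.71],"dr": [0,0,0]},{"gripper": 100,"delta_pos": [0,1.77,-2.71],"dr": [0,0,0]},{"gripper": 100,"delta_pos": [0,1.77,-2.71],"dr": [0,0,0]},{"gripper": 100,"delta_pos": [0,1.77,-2.71],"dr": [0,0,0]},{"gripper": 100,"delta_pos": [0,1.77,-2.71],"dr": [0,0,0]}]'

```text
t: 1.55
ee_pos: [344.7, -419.6, 230.7]
orientation: [1.14, 1.252, -1.14]
ft_force: [-0.4, 0.2, 0.3]
width: 87.5
```

apply_moves --increments '[{"gripper": 100,"delta_pos": [0,1.77,-2.71],"dr": [0,0,0]},{"gripper": 100,"delta_pos": [0,1.77,-2.71],"dr": [0,0,0]},{"gripper": 100,"delta_pos": [0,1.77,-2.71],"dr": [0,0,0]},{"gripper": 100,"delta_pos": [0,1.77,-2.71],"dr": [0,0,0]},{"gripper": 100,"delta_pos": [0,1.77,-2.71],"dr": [0,0,0]}]'

```text
t: 1.97
ee_pos: [420.2, -276.3, 230.8]
orientation: [1.14, 1.252, -1.14]
ft_force: [0.4, -1.1, -0.3]
width: 88.1
```

apply_moves --increments '[{"gripper": 100,"delta_pos": [0,1.77,-2.71],"dr": [0,0,0]},{"gripper": 100,"delta_pos": [0,1.77,-2.71],"dr": [0,0,0]},{"gripper": 100,"delta_pos": [0,1.77,-2.71],"dr": [0,0,0]},{"gripper": 100,"delta_pos": [0,1.77,-2.71],"dr": [0,0,0]},{"gripper": 100,"delta_pos": [0,1.77,-2.71],"dr": [0,0,0]}]'

```text
t: 2.38
ee_pos: [495.6, -133.0, 230.8]
orientation: [1.14, 1.252, -1.139]
ft_force: [1.4, -0.4, 0.3]
width: 87.7
```

apply_moves --increments '[{"gripper": 100,"delta_pos": [0,1.77,-2.71],"dr": [0,0,0]},{"gripper": 100,"delta_pos": [0,1.77,-2.71],"dr": [0,0,0]},{"gripper": 100,"delta_pos": [0,1.77,-2.71],"dr": [0,0,0]},{"gripper": 100,"delta_pos": [0,1.77,-2.71],"dr": [0,0,0]},{"gripper": 100,"delta_pos": [0,1.77,-2.71],"dr": [0,0,0]}]'

```text
t: 2.8
ee_pos: [571.0, 10.3, 230.7]
orientation: [1.14, 1.252, -1.14]
ft_force: [0.2, -0.2, -0.6]
width: 87.6
```

apply_moves --increments '[{"gripper": 100,"delta_pos": [0,1.77,-2.71],"dr": [0,0,0]},{"gripper": 100,"delta_pos": [0,1.77,-2.71],"dr": [0,0,0]},{"gripper": 100,"delta_pos": [0,1.77,-2.71],"dr": [0,0,0]},{"gripper": 100,"delta_pos": [0,1.77,-2.71],"dr": [0,0,0]},{"gripper": 100,"delta_pos": [0,1.77,-2.71],"dr": [0,0,0]}]'

```text
t: 3.22
ee_pos: [646.4, 153.5, 230.6]
orientation: [1.139, 1.252, -1.14]
ft_force: [0.4, -0.8, -0.1]
width: 88.2
```

```bash
python3 - <<'E'
from h import *
plan(645,152.5,58,5.4)
d=look('wrist'); save(d,'w1.png'); C=cloud(d).reshape(-1,3)
for n,p,lo in(('round',(645,152.5),86),('hex',(651,75),74),('square',(659,2.7),104)):
    P=C[(np.hypot(C[:,0]-p[0],C[:,1]-p[1])<30)&(C[:,2]>lo)&(C[:,2]<115)]
    if len(P)>5: print(n,len(P),cv2.minAreaRect(P[:,:2].astype(np.float32)),P[:,2].max())
plan(645,152.5,58,5.4)
E
```

```text
t 3.22 pos [646.4 153.5 230.6] w 88.2 F [ 0.4 -0.8 -0.1] q6 0.12 dr [-0.  0.  0.] shift cm [17.26 -0.14  0.08]
round 510 ((645.357666015625, 151.00271606445312), (19.923057556152344, 19.166566848754883), 3.8414306640625) 92.78142786281686
hex 713 ((651.701171875, 73.73009490966797), (26.563325881958008, 27.44808578491211), 37.60337448120117) 80.39527999964847
t 3.27 pos [648.9 158.3 230.8] w 87.2 F [1.  2.8 1.3] q6 0.12 dr [ 0.002 -0.002 -0.003] shift cm [17.28 -0.44  0.54]
```

View pics/w1.png

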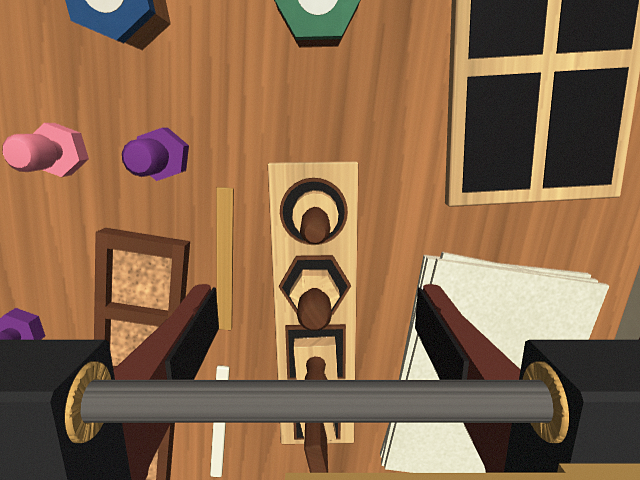

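The wrist view shows the row below the gripper: round (315,225), hex (315,308), square (316,370). The handle centres agree with the fixed cameras to about 2 mm. The arm overshoots a little after fast moves, so I'll let it settle.

apply_moves --increments '[{"gripper": 100,"delta_pos": [2.5,0,0],"dr": [0,0,0]},{"gripper": 100,"delta_pos": [2.5,0,0],"dr": [0,0,0]},{"gripper": 100,"delta_pos": [2,0,0],"dr": [0,0,0]},{"gripper": 100,"delta_pos": [0,0,0],"dr": [0,0,0]},{"gripper": 100,"delta_pos": [0,0,0],"dr": [0,0,0]}]'

```text
t: 3.68
ee_pos: [645.1, 151.6, 159.8]
orientation: [1.138, 1.254, -1.142]
ft_force: [-0.0, 0.2, -0.3]
width: 87.9
```

```bash
python3 -c "
from h import *
plan(645.4,151.5,58,5.4)"
```

```text
t 3.68 pos [645.1 151.6 159.8] w 87.9 F [-0.   0.2 -0.3] q6 0.12 dr [-0.     0.     0.003] shift cm [1.018e+01 3.000e-02 1.000e-02]
```

apply_moves --increments '[{"gripper": 100,"delta_pos": [2.6,0,0],"dr": [0,0,0]},{"gripper": 100,"delta_pos": [2.6,0,0],"dr": [0,0,0]},{"gripper": 100,"delta_pos": [2.6,0,0],"dr": [0,0,0]},{"gripper": 100,"delta_pos": [1.6,0,0],"dr": [0,0,0]},{"gripper": 100,"delta_pos": [0.8,0,0],"dr": [0,0,0]}]'

```text
t: 4.1
ee_pos: [645.9, 151.6, 58.1]
orientation: [1.14, 1.252, -1.14]
ft_force: [-0.1, -0.1, 0.1]
width: 88.0
```

apply_moves --increments '[{"gripper": 0,"delta_pos": [0,0,0],"dr": [0,0,0]},{"gripper": 0,"delta_pos": [0,0,0],"dr": [0,0,0]},{"gripper": 0,"delta_pos": [0,0,0],"dr": [0,0,0]},{"gripper": 0,"delta_pos": [0,0,0],"dr": [0,0,0]},{"gripper": 0,"delta_pos": [0,0,0],"dr": [0,0,0]}]'

```text
t: 4.52
ee_pos: [646.8, 152.1, 60.1]
orientation: [1.141, 1.251, -1.138]
ft_force: [-0.2, 0.3, -0.4]
width: 57.9
```

apply_moves --increments '[{"gripper": 0,"delta_pos": [0,0,0],"dr": [0,0,0]},{"gripper": 0,"delta_pos": [0,0,0],"dr": [0,0,0]},{"gripper": 0,"delta_pos": [0,0,0],"dr": [0,0,0]},{"gripper": 0,"delta_pos": [0,0,0],"dr": [0,0,0]},{"gripper": 0,"delta_pos": [0,0,0],"dr": [0,0,0]}]'

```text
t: 4.93
ee_pos: [645.8, 151.9, 58.6]
orientation: [1.14, 1.252, -1.14]
ft_force: [-0.7, -0.1, 1.1]
width: 24.6
```

apply_moves --increments '[{"gripper": 0,"delta_pos": [-1,0,0],"dr": [0,0,0]},{"gripper": 0,"delta_pos": [-3,0,0],"dr": [0,0,0]},{"gripper": 0,"delta_pos": [-3,0,0],"dr": [0,0,0]},{"gripper": 0,"delta_pos": [-3,0,0],"dr": [0.085,0,0]},{"gripper": 0,"delta_pos": [-2,0,0],"dr": [0.085,0,0]}]'

```text
t: 5.35
ee_pos: [646.8, 152.1, 182.2]
orientation: [1.27, 1.169, -1.265]
ft_force: [0.5, -0.2, -0.8]
width: 23.7
```

```bash
python3 -c "
from h import *
plan(461.6,-157.2,170,-4.3)"
```

```text
t 5.35 pos [646.8 152.1 182.2] w 23.7 F [ 0.5 -0.2 -0.8] q6 0.29 dr [-0.005 -0.001 -0.003] shift cm [  1.22 -16.15  32.23]
```

apply_moves --increments '[{"gripper": 0,"delta_pos": [0,-0.57,1.15],"dr": [0,0,0]},{"gripper": 0,"delta_pos": [0,-1.144,2.3],"dr": [0,0,0]},{"gripper": 0,"delta_pos": [0,-1.144,2.3],"dr": [0,0,0]},{"gripper": 0,"delta_pos": [0,-1.144,2.3],"dr": [0,0,0]},{"gripper": 0,"delta_pos": [0,-1.144,2.3],"dr": [0,0,0]}]'

```text
t: 5.77
ee_pos: [584.7, 51.2, 177.8]
orientation: [1.262, 1.175, -1.265]
ft_force: [0.2, 0.1, -1.0]
width: 23.0
```

apply_moves --increments '[{"gripper": 0,"delta_pos": [0,-1.144,2.3],"dr": [0,0,0]},{"gripper": 0,"delta_pos": [0,-1.144,2.3],"dr": [0,0,0]},{"gripper": 0,"delta_pos": [0,-1.144,2.3],"dr": [0,0,0]},{"gripper": 0,"delta_pos": [0,-1.144,2.3],"dr": [0,0,0]},{"gripper": 0,"delta_pos": [0,-1.144,2.3],"dr": [0,0,0]}]'

```text
t: 6.18
ee_pos: [518.9, -58.9, 177.9]
orientation: [1.263, 1.175, -1.265]
ft_force: [0.6, 0.0, -1.0]
width: 23.1
```

apply_moves --increments '[{"gripper": 0,"delta_pos": [0,-1.144,2.3],"dr": [0,0,0]},{"gripper": 0,"delta_pos": [0,-1.144,2.3],"dr": [0,0,0]},{"gripper": 0,"delta_pos": [0,-1.144,2.3],"dr": [0,0,0]},{"gripper": 0,"delta_pos": [0,-1.144,2.3],"dr": [0,0,0]},{"gripper": 0,"delta_pos": [0,-0.57,1.15],"dr": [0,0,0]}]'

```text
t: 6.6
ee_pos: [459.0, -158.7, 177.9]
orientation: [1.263, 1.175, -1.266]
ft_force: [-0.1, -0.3, -1.1]
width: 23.1
```

apply_moves --increments '[{"gripper": 0,"delta_pos": [2,0,0],"dr": [0,0,0]},{"gripper": 0,"delta_pos": [2,0,0],"dr": [0,0,0]},{"gripper": 0,"delta_pos": [1,0,0],"dr": [0,0,0]},{"gripper": 0,"delta_pos": [0,0,0],"dr": [0,0,0]},{"gripper": 0,"delta_pos": [0,0,0],"dr": [0,0,0]}]'

```text
t: 7.02
ee_pos: [461.0, -156.8, 128.1]
orientation: [1.264, 1.175, -1.266]
ft_force: [0.3, 0.3, -0.8]
width: 23.6
```

```bash
python3 - <<'E'
from h import *
plan(461.6,-157.2,49,-4.3)
d=look('wrist'); save(d,'w2.png'); print(proj(d,[[461.6,-157.2,6],[467.2,-82.4,6]]).round())
E
```

```text
t 7.02 pos [ 461.  -156.8  128.1] w 23.6 F [ 0.3  0.3 -0.8] q6 -0.28 dr [-0.    -0.001  0.002] shift cm [7.91 0.06 0.03]
[[317. 236.]
 [317. 127.]]
```

View pics/w2.png

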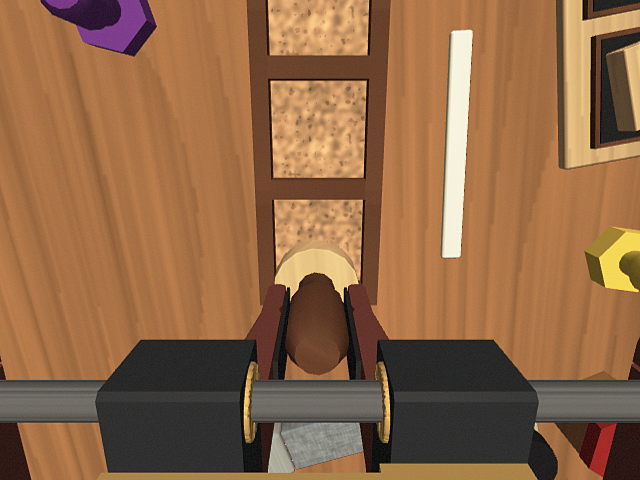

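The stamp is held upright and centred across the end recess. The neighbouring recess shows at (318,129) against a prediction of (317,127), so the stand's pose is good. I'll lower and release.

apply_moves --increments '[{"gripper": 0,"delta_pos": [2.5,0,0],"dr": [0,0,0]},{"gripper": 0,"delta_pos": [2.5,0,0],"dr": [0,0,0]},{"gripper": 0,"delta_pos": [1.5,0,0],"dr": [0,0,0]},{"gripper": 0,"delta_pos": [0.9,0,0],"dr": [0,0,0]},{"gripper": 0,"delta_pos": [0.5,0,0],"dr": [0,0,0]}]'

```text
t: 7.48
ee_pos: [462.0, -156.9, 49.3]
orientation: [1.264, 1.173, -1.265]
ft_force: [0.3, -1.0, -0.8]
width: 23.1
```

apply_moves --increments '[{"gripper": 0,"delta_pos": [0,0,0],"dr": [0,0,0]},{"gripper": 0,"delta_pos": [0,0,0],"dr": [0,0,0]},{"gripper": 0,"delta_pos": [0,0,0],"dr": [0,0,0]},{"gripper": 60,"delta_pos": [0,0,0],"dr": [0,0,0]},{"gripper": 60,"delta_pos": [0,0,0],"dr": [0,0,0]}]'

```text
t: 7.9
ee_pos: [462.4, -157.2, 50.5]
orientation: [1.265, 1.171, -1.264]
ft_force: [-0.3, 1.1, 0.6]
width: 33.6
```

apply_moves --increments '[{"gripper": 60,"delta_pos": [0,0,0],"dr": [0,0,0]},{"gripper": 60,"delta_pos": [0,0,0],"dr": [0,0,0]},{"gripper": 60,"delta_pos": [0,0,0],"dr": [0,0,0]},{"gripper": 60,"delta_pos": [0,0,0],"dr": [0,0,0]},{"gripper": 60,"delta_pos": [0,0,0],"dr": [0,0,0]}]'

```text
t: 8.32
ee_pos: [461.8, -157.1, 49.7]
orientation: [1.265, 1.172, -1.265]
ft_force: [-0.2, -0.4, 0.0]
width: 52.7
```

apply_moves --increments '[{"gripper": 60,"delta_pos": [-1.5,0,0],"dr": [0,0,0]},{"gripper": 60,"delta_pos": [-3,0,0],"dr": [0,0,0]},{"gripper": 60,"delta_pos": [-3,0,0],"dr": [0,0,0]},{"gripper": 60,"delta_pos": [-3,0,0],"dr": [-0.085,0,0]},{"gripper": 60,"delta_pos": [-2,0,0],"dr": [-0.085,0,0]}]'

```text
t: 8.73
ee_pos: [462.4, -157.3, 177.1]
orientation: [1.137, 1.252, -1.136]
ft_force: [0.7, 0.8, 0.7]
width: 52.7
```

```bash
python3 - <<'E'
from h import *
plan(651.2,74.5,52,5.4)
plan(651.2,74.5,52,-4.3)
d=look('wrist'); save(d,'w3.png')
E
```

```text
t 8.73 pos [ 462.4 -157.3  177.1] w 52.7 F [0.7 0.8 0.7] q6 -0.45 dr [ 0.004  0.001 -0.002] shift cm [ 12.51  20.98 -21.3 ]
t 8.73 pos [ 462.4 -157.3  177.1] w 52.7 F [0.7 0.8 0.7] q6 -0.45 dr [ 0.173  0.001 -0.002] shift cm [ 12.51  17.09 -24.53]
```

View pics/w3.png

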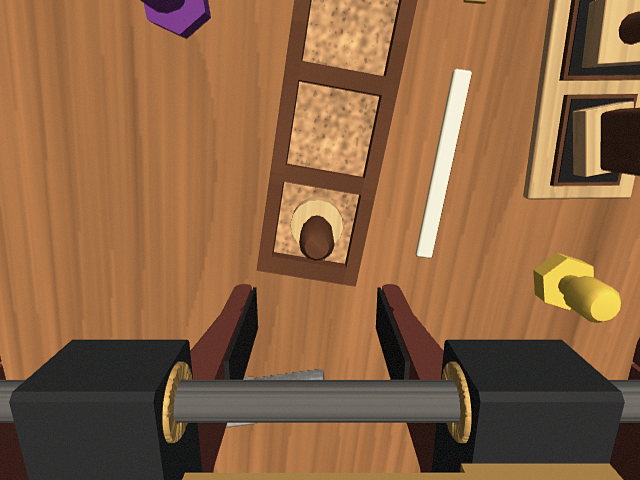

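The round stamp stands centred in the right-end recess at (317,225). Next is the hex.

apply_moves --increments '[{"gripper": 60,"delta_pos": [0,1.17,-1.18],"dr": [0,0,0]},{"gripper": 60,"delta_pos": [0,2.33,-2.37],"dr": [0,0,0]},{"gripper": 60,"delta_pos": [0,2.33,-2.37],"dr": [0,0,0]},{"gripper": 60,"delta_pos": [0,2.33,-2.37],"dr": [0,0,0]},{"gripper": 60,"delta_pos": [0,2.33,-2.37],"dr": [0,0,0]}]'

```text
t: 9.2
ee_pos: [556.8, -39.8, 174.3]
orientation: [1.14, 1.252, -1.141]
ft_force: [0.2, -1.2, 0.2]
width: 52.9
```

apply_moves --increments '[{"gripper": 60,"delta_pos": [0,2.33,-2.37],"dr": [0,0,0]},{"gripper": 60,"delta_pos": [0,2.33,-2.37],"dr": [0,0,0]},{"gripper": 60,"delta_pos": [0,2.33,-2.37],"dr": [0,0,0]},{"gripper": 60,"delta_pos": [0,2.33,-2.37],"dr": [0,0,0]},{"gripper": 60,"delta_pos": [0,1.17,-1.18],"dr": [0,0,0]}]'

```text
t: 9.62
ee_pos: [652.5, 77.9, 174.1]
orientation: [1.14, 1.252, -1.138]
ft_force: [-0.7, -1.3, -0.4]
width: 52.9
```

apply_moves --increments '[{"gripper": 60,"delta_pos": [2,0,0],"dr": [0,0,0]},{"gripper": 60,"delta_pos": [2,0,0],"dr": [0,0,0]},{"gripper": 60,"delta_pos": [1,0,0],"dr": [0,0,0]},{"gripper": 60,"delta_pos": [0,0,0],"dr": [0,0,0]},{"gripper": 60,"delta_pos": [0,0,0],"dr": [0,0,0]}]'

```text
t: 10.03
ee_pos: [650.1, 74.7, 124.0]
orientation: [1.139, 1.253, -1.141]
ft_force: [0.4, 0.2, -0.7]
width: 52.7
```

```bash
python3 - <<'E'
from h import *
plan(651.4,74.3,52,5.4)
E
```

```text
t 10.03 pos [650.1  74.7 124. ] w 52.7 F [ 0.4  0.2 -0.7] q6 0.0 dr [-0.001  0.     0.002] shift cm [7.2  0.12 0.05]
```

apply_moves --increments '[{"gripper": 60,"delta_pos": [2.5,0.1,0],"dr": [0,0,0]},{"gripper": 60,"delta_pos": [2.5,0,0.05],"dr": [0,0,0]},{"gripper": 60,"delta_pos": [1.5,0,0],"dr": [0,0,0]},{"gripper": 60,"delta_pos": [0.7,0,0],"dr": [0,0,0]},{"gripper": 60,"delta_pos": [0,0,0],"dr": [0,0,0]}]'

```text
t: 10.45
ee_pos: [651.0, 74.3, 51.7]
orientation: [1.139, 1.253, -1.142]
ft_force: [-0.7, -0.1, 0.3]
width: 52.5
```

apply_moves --increments '[{"gripper": 0,"delta_pos": [0,0,0],"dr": [0,0,0]},{"gripper": 0,"delta_pos": [0,0,0],"dr": [0,0,0]},{"gripper": 0,"delta_pos": [0,0,0],"dr": [0,0,0]},{"gripper": 0,"delta_pos": [0,0,0],"dr": [0,0,0]},{"gripper": 0,"delta_pos": [0,0,0],"dr": [0,0,0]}]'

```text
t: 10.87
ee_pos: [652.4, 74.6, 53.8]
orientation: [1.141, 1.251, -1.138]
ft_force: [-0.7, 0.5, 4.0]
width: 29.4
```

apply_moves --increments '[{"gripper": 0,"delta_pos": [0,0,0],"dr": [0,0,0]},{"gripper": 0,"delta_pos": [0,0,0],"dr": [0,0,0]},{"gripper": 0,"delta_pos": [0,0,0],"dr": [0,0,0]},{"gripper": 0,"delta_pos": [0,0,0],"dr": [0,0,0]},{"gripper": 0,"delta_pos": [0,0,0],"dr": [0,0,0]}]'

```text
t: 11.28
ee_pos: [652.4, 74.6, 53.8]
orientation: [1.141, 1.251, -1.138]
ft_force: [-2.1, 0.3, 5.8]
width: 29.3
```

```bash
python3 -c "
from h import *
plan(467.2,-82.4,170,-4.3)"
```

```text
t 11.28 pos [652.4  74.6  53.8] w 29.3 F [-2.1  0.3  5.8] q6 0.0 dr [ 0.169 -0.    -0.002] shift cm [-11.62 -17.29  17.04]
```

apply_moves --increments '[{"gripper": 0,"delta_pos": [-1,0,0],"dr": [0,0,0]},{"gripper": 0,"delta_pos": [-3,0,0],"dr": [0,0,0]},{"gripper": 0,"delta_pos": [-3,0,0],"dr": [0,0,0]},{"gripper": 0,"delta_pos": [-3,0,0],"dr": [0.085,0,0]},{"gripper": 0,"delta_pos": [-2,0,0],"dr": [0.085,0,0]}]'

```text
t: 11.7
ee_pos: [652.5, 74.6, 176.1]
orientation: [1.269, 1.169, -1.265]
ft_force: [0.7, -0.4, 0.5]
width: 29.2
```

apply_moves --increments '[{"gripper": 0,"delta_pos": [0,-0.96,0.95],"dr": [0,0,0]},{"gripper": 0,"delta_pos": [0,-1.92,1.89],"dr": [0,0,0]},{"gripper": 0,"delta_pos": [0,-1.92,1.89],"dr": [0,0,0]},{"gripper": 0,"delta_pos": [0,-1.92,1.89],"dr": [0,0,0]},{"gripper": 0,"delta_pos": [0,-1.92,1.89],"dr": [0,0,0]}]'

```text
t: 12.12
ee_pos: [557.8, -4.3, 173.1]
orientation: [1.265, 1.172, -1.265]
ft_force: [0.4, -0.7, -0.7]
width: 29.4
```

apply_moves --increments '[{"gripper": 0,"delta_pos": [0,-1.92,1.89],"dr": [0,0,0]},{"gripper": 0,"delta_pos": [0,-1.92,1.89],"dr": [0,0,0]},{"gripper": 0,"delta_pos": [0,-1.92,1.89],"dr": [0,0,0]},{"gripper": 0,"delta_pos": [0,-1.92,1.89],"dr": [0,0,0]},{"gripper": 0,"delta_pos": [0,-0.96,0.95],"dr": [0,0,0]}]'

```text
t: 12.53
ee_pos: [463.9, -83.1, 172.9]
orientation: [1.265, 1.173, -1.267]
ft_force: [-0.1, 0.1, -1.2]
width: 29.1
```

apply_moves --increments '[{"gripper": 0,"delta_pos": [2,0,0],"dr": [0,0,0]},{"gripper": 0,"delta_pos": [2,0,0],"dr": [0,0,0]},{"gripper": 0,"delta_pos": [1,0,0],"dr": [0,0,0]},{"gripper": 0,"delta_pos": [0,0,0],"dr": [0,0,0]},{"gripper": 0,"delta_pos": [0,0,0],"dr": [0,0,0]}]'

```text
t: 12.95
ee_pos: [466.6, -81.9, 122.6]
orientation: [1.264, 1.173, -1.265]
ft_force: [0.7, -0.8, -1.1]
width: 29.1
```

```bash
python3 - <<'E'
from h import *
plan(467.2,-82.4,43.5,-4.3)
d=look('wrist'); save(d,'w4.png',(160,60,480,380),1.5)
E
```

```text
t 12.95 pos [466.6 -81.9 122.6] w 29.1 F [ 0.7 -0.8 -1.1] q6 -0.12 dr [-0.001 -0.     0.001] shift cm [7.91 0.07 0.05]
```

View pics/w4.png

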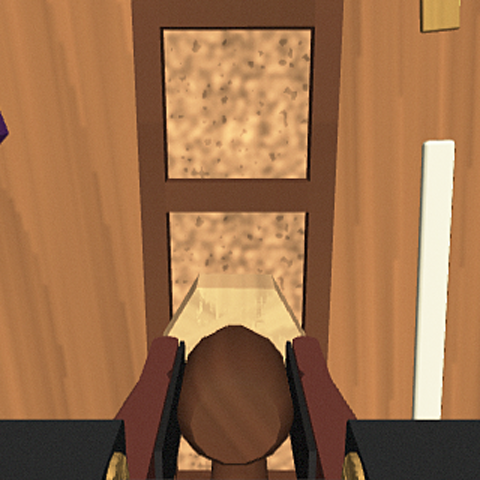

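The hex is upright and square over its recess. I'll lower and release.

apply_moves --increments '[{"gripper": 0,"delta_pos": [2.5,0,0],"dr": [0,0,0]},{"gripper": 0,"delta_pos": [2.5,0.05,0],"dr": [0,0,0]},{"gripper": 0,"delta_pos": [1.5,0,0],"dr": [0,0,0]},{"gripper": 0,"delta_pos": [0.9,0,0],"dr": [0,0,0]},{"gripper": 0,"delta_pos": [0.5,0,0],"dr": [0,0,0]}]'

```text
t: 13.42
ee_pos: [467.1, -81.9, 43.4]
orientation: [1.264, 1.173, -1.265]
ft_force: [-14.0, 2.0, 46.1]
width: 29.5
```

apply_moves --increments '[{"gripper": 0,"delta_pos": [0,0,0],"dr": [0,0,0]},{"gripper": 0,"delta_pos": [0,0,0],"dr": [0,0,0]},{"gripper": 0,"delta_pos": [0,0,0],"dr": [0,0,0]},{"gripper": 65,"delta_pos": [0,0,0],"dr": [0,0,0]},{"gripper": 65,"delta_pos": [0,0,0],"dr": [0,0,0]}]'

```text
t: 13.83
ee_pos: [467.5, -82.2, 44.3]
orientation: [1.265, 1.171, -1.264]
ft_force: [0.1, -0.4, 0.4]
width: 39.0
```

apply_moves --increments '[{"gripper": 65,"delta_pos": [0,0,0],"dr": [0,0,0]},{"gripper": 65,"delta_pos": [0,0,0],"dr": [0,0,0]},{"gripper": 65,"delta_pos": [0,0,0],"dr": [0,0,0]},{"gripper": 65,"delta_pos": [0,0,0],"dr": [0,0,0]},{"gripper": 65,"delta_pos": [0,0,0],"dr": [0,0,0]}]'

```text
t: 14.25
ee_pos: [466.9, -82.1, 43.7]
orientation: [1.265, 1.172, -1.265]
ft_force: [0.2, -0.6, 0.0]
width: 56.8
```

apply_moves --increments '[{"gripper": 65,"delta_pos": [-1.5,0,0],"dr": [0,0,0]},{"gripper": 65,"delta_pos": [-3,0,0],"dr": [0,0,0]},{"gripper": 65,"delta_pos": [-3,0,0],"dr": [0,0,0]},{"gripper": 65,"delta_pos": [-3.5,0,0],"dr": [-0.11,0,0]},{"gripper": 65,"delta_pos": [-3,0,0],"dr": [-0.113,0,0]}]'

```text
t: 14.67
ee_pos: [466.8, -82.1, 185.4]
orientation: [1.097, 1.277, -1.097]
ft_force: [1.3, -0.2, -0.3]
width: 57.0
```

```bash
python3 - <<'E'
from h import *
plan(659.2,2.7,65,8.5)
d=look('wrist'); save(d,'w5.png',(160,60,640,380),1.2)
E
```

```text
t 14.67 pos [466.8 -82.1 185.4] w 57.0 F [ 1.3 -0.2 -0.3] q6 -0.35 dr [ 0.004  0.    -0.   ] shift cm [12.04 20.28 -5.54]
```

View pics/w5.png

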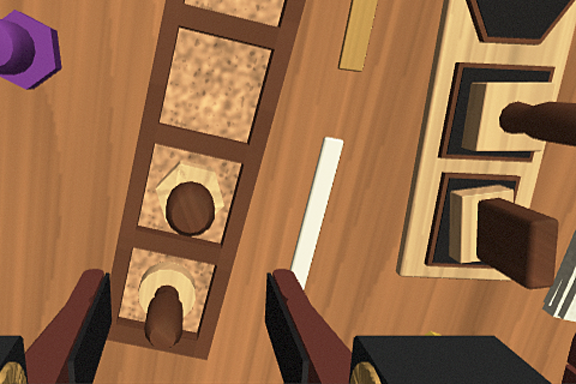

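Both placed stamps stand upright in their recesses. The hex touched down with 46 N at the wrist, so I'll release a little higher from here. Next is the square.

apply_moves --increments '[{"gripper": 65,"delta_pos": [0,1.45,-0.4],"dr": [0,0,0]},{"gripper": 65,"delta_pos": [0,2.9,-0.79],"dr": [0,0,0]},{"gripper": 65,"delta_pos": [0,2.9,-0.79],"dr": [0,0,0]},{"gripper": 65,"delta_pos": [0,2.9,-0.79],"dr": [0,0,0]},{"gripper": 65,"delta_pos": [0,2.9,-0.79],"dr": [0,0,0]}]'

```text
t: 15.13
ee_pos: [591.9, -27.2, 183.5]
orientation: [1.101, 1.275, -1.101]
ft_force: [0.3, -0.7, -0.2]
width: 57.5
```

apply_moves --increments '[{"gripper": 65,"delta_pos": [0,2.9,-0.79],"dr": [0,0,0]},{"gripper": 65,"delta_pos": [0,2.9,-0.79],"dr": [0,0,0]},{"gripper": 65,"delta_pos": [0,1.4,-0.4],"dr": [0,0,0]},{"gripper": 65,"delta_pos": [2,0,0],"dr": [0,0,0]},{"gripper": 65,"delta_pos": [2,0,0],"dr": [0,0,0]}]'

```text
t: 15.55
ee_pos: [660.9, 3.0, 143.7]
orientation: [1.101, 1.273, -1.098]
ft_force: [-0.4, 0.2, -0.6]
width: 57.3
```

apply_moves --increments '[{"gripper": 65,"delta_pos": [0,0,0],"dr": [0,0,0]},{"gripper": 65,"delta_pos": [0,0,0],"dr": [0,0,0]},{"gripper": 65,"delta_pos": [0,0,0],"dr": [0,0,0]},{"gripper": 65,"delta_pos": [0,0,0],"dr": [0,0,0]},{"gripper": 65,"delta_pos": [0,0,0],"dr": [0,0,0]}]'

```text
t: 15.97
ee_pos: [659.8, 2.2, 145.0]
orientation: [1.101, 1.273, -1.099]
ft_force: [-1.2, 0.0, -0.3]
width: 57.2
```

```bash
python3 - <<'E'
from h import *
plan(659.2,2.7,65,8.5)
E
```

```text
t 15.97 pos [659.8   2.2 145. ] w 57.2 F [-1.2  0.  -0.3] q6 -0.16 dr [-0.002  0.    -0.002] shift cm [ 8.   -0.06 -0.06]
```

apply_moves --increments '[{"gripper": 65,"delta_pos": [2.5,0,0],"dr": [0,0,0]},{"gripper": 65,"delta_pos": [2.5,0,0],"dr": [0,0,0]},{"gripper": 65,"delta_pos": [2,0,0],"dr": [0,0,0]},{"gripper": 65,"delta_pos": [0.9,0,0],"dr": [0,0,0]},{"gripper": 65,"delta_pos": [0,0,0],"dr": [0,0,0]}]'

```text
t: 16.38
ee_pos: [658.0, 2.3, 63.2]
orientation: [1.099, 1.277, -1.102]
ft_force: [-0.3, 0.8, -0.1]
width: 56.7
```

apply_moves --increments '[{"gripper": 0,"delta_pos": [0,0,0],"dr": [0,0,0]},{"gripper": 0,"delta_pos": [0,0,0],"dr": [0,0,0]},{"gripper": 0,"delta_pos": [0,0,0],"dr": [0,0,0]},{"gripper": 0,"delta_pos": [0,0,0],"dr": [0,0,0]},{"gripper": 0,"delta_pos": [0,0,0],"dr": [0,0,0]}]'

```text
t: 16.8
ee_pos: [659.8, 2.3, 65.7]
orientation: [1.101, 1.274, -1.099]
ft_force: [0.6, 0.2, -0.1]
width: 27.3
```

apply_moves --increments '[{"gripper": 0,"delta_pos": [0,0,0],"dr": [0,0,0]},{"gripper": 0,"delta_pos": [0,0,0],"dr": [0,0,0]},{"gripper": 0,"delta_pos": [0,0,0],"dr": [0,0,0]},{"gripper": 0,"delta_pos": [0,0,0],"dr": [0,0,0]},{"gripper": 0,"delta_pos": [0,0,0],"dr": [0,0,0]}]'

```text
t: 17.22
ee_pos: [659.6, 2.4, 65.3]
orientation: [1.101, 1.274, -1.1]
ft_force: [-0.4, 0.5, 6.1]
width: 21.5
```

apply_moves --increments '[{"gripper": 0,"delta_pos": [-1,0,0],"dr": [0,0,0]},{"gripper": 0,"delta_pos": [-3,0,0],"dr": [0,0,0]},{"gripper": 0,"delta_pos": [-3,0,0],"dr": [0,0,0]},{"gripper": 0,"delta_pos": [-3,0,0],"dr": [0.11,0,0]},{"gripper": 0,"delta_pos": [-2,0,0],"dr": [0.113,0,0]}]'

```text
t: 17.63
ee_pos: [659.8, 2.4, 187.8]
orientation: [1.27, 1.168, -1.267]
ft_force: [0.4, -0.4, -0.5]
width: 21.3
```

```bash
python3 -c "
from h import *
plan(472.8,-7.6,170,-4.3)"
```

```text
t 17.63 pos [659.8   2.4 187.8] w 21.3 F [ 0.4 -0.4 -0.5] q6 0.07 dr [-0.006 -0.    -0.002] shift cm [  1.78 -18.57   2.4 ]
```

apply_moves --increments '[{"gripper": 0,"delta_pos": [0,-1.03,0.13],"dr": [0,0,0]},{"gripper": 0,"delta_pos": [0,-2.06,0.27],"dr": [0,0,0]},{"gripper": 0,"delta_pos": [0,-2.06,0.27],"dr": [0,0,0]},{"gripper": 0,"delta_pos": [0,-2.06,0.27],"dr": [0,0,0]},{"gripper": 0,"delta_pos": [0,-2.06,0.27],"dr": [0,0,0]}]'

```text
t: 18.05
ee_pos: [563.2, -2.7, 183.5]
orientation: [1.262, 1.176, -1.265]
ft_force: [-0.2, -0.3, -0.3]
width: 21.2
```

apply_moves --increments '[{"gripper": 0,"delta_pos": [0,-2.06,0.27],"dr": [0,0,0]},{"gripper": 0,"delta_pos": [0,-2.06,0.27],"dr": [0,0,0]},{"gripper": 0,"delta_pos": [0,-2.06,0.27],"dr": [0,0,0]},{"gripper": 0,"delta_pos": [0,-2.06,0.27],"dr": [0,0,0]},{"gripper": 0,"delta_pos": [0,-1.03,0.13],"dr": [0,0,0]}]'

```text
t: 18.47
ee_pos: [468.4, -7.7, 183.5]
orientation: [1.261, 1.177, -1.266]
ft_force: [-1.0, -0.1, -1.2]
width: 21.2
```

apply_moves --increments '[{"gripper": 0,"delta_pos": [2,0,0],"dr": [0,0,0]},{"gripper": 0,"delta_pos": [2,0,0],"dr": [0,0,0]},{"gripper": 0,"delta_pos": [1,0,0],"dr": [0,0,0]},{"gripper": 0,"delta_pos": [0,0,0],"dr": [0,0,0]},{"gripper": 0,"delta_pos": [0,0,0],"dr": [0,0,0]}]'

```text
t: 18.88
ee_pos: [472.1, -7.7, 134.2]
orientation: [1.264, 1.174, -1.266]
ft_force: [-0.7, 1.1, -1.1]
width: 21.5
```

```bash
python3 - <<'E'
from h import *
plan(472.8,-7.6,56.5,-4.3)
d=look('wrist'); save(d,'w6.png',(160,60,480,380),1.5)
E
```

```text
t 18.88 pos [472.1  -7.7 134.2] w 21.5 F [-0.7  1.1 -1.1] q6 0.03 dr [-0.     0.     0.002] shift cm [ 7.77  0.07 -0.01]
```

View pics/w6.png

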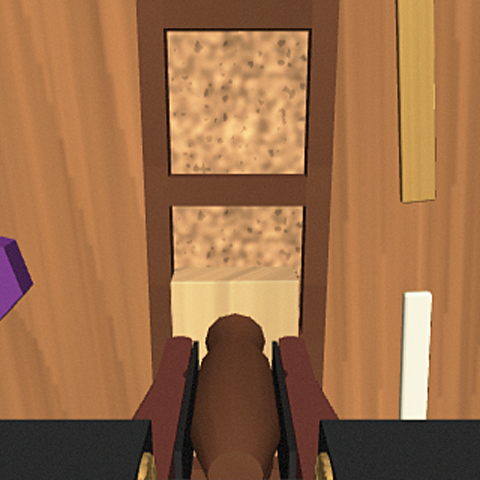

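The square is aligned with its recess and centred. I'll lower and release it.

apply_moves --increments '[{"gripper": 0,"delta_pos": [2.5,0.05,0],"dr": [0,0,0]},{"gripper": 0,"delta_pos": [2.5,0,0],"dr": [0,0,0]},{"gripper": 0,"delta_pos": [1.5,0,0],"dr": [0,0,0]},{"gripper": 0,"delta_pos": [0.8,0,0],"dr": [0,0,0]},{"gripper": 0,"delta_pos": [0.4,0,0],"dr": [0,0,0]}]'

```text
t: 19.35
ee_pos: [473.1, -7.7, 57.3]
orientation: [1.265, 1.173, -1.265]
ft_force: [-0.1, -0.1, -1.7]
width: 21.4
```

apply_moves --increments '[{"gripper": 0,"delta_pos": [0,0,0],"dr": [0,0,0]},{"gripper": 0,"delta_pos": [0,0,0],"dr": [0,0,0]},{"gripper": 0,"delta_pos": [0,0,0],"dr": [0,0,0]},{"gripper": 60,"delta_pos": [0,0,0],"dr": [0,0,0]},{"gripper": 60,"delta_pos": [0,0,0],"dr": [0,0,0]}]'

```text
t: 19.77
ee_pos: [473.6, -7.8, 58.4]
orientation: [1.266, 1.171, -1.264]
ft_force: [-0.5, 0.4, -0.5]
width: 31.4
```

apply_moves --increments '[{"gripper": 60,"delta_pos": [0,0,0],"dr": [0,0,0]},{"gripper": 60,"delta_pos": [0,0,0],"dr": [0,0,0]},{"gripper": 60,"delta_pos": [0,0,0],"dr": [0,0,0]},{"gripper": 60,"delta_pos": [0,0,0],"dr": [0,0,0]},{"gripper": 60,"delta_pos": [0,0,0],"dr": [0,0,0]}]'

```text
t: 20.18
ee_pos: [473.0, -7.7, 57.7]
orientation: [1.265, 1.172, -1.265]
ft_force: [-0.0, -0.5, -0.0]
width: 52.7
```

apply_moves --increments '[{"gripper": 60,"delta_pos": [-1.5,0,0],"dr": [0,0,0]},{"gripper": 60,"delta_pos": [-3,0,0],"dr": [0,0,0]},{"gripper": 60,"delta_pos": [-3,0,0],"dr": [-0.12,0,0]},{"gripper": 60,"delta_pos": [-3,0,0],"dr": [-0.12,0,0]},{"gripper": 60,"delta_pos": [-2,0,0],"dr": [-0.12,0,0]}]'

```text
t: 20.6
ee_pos: [473.6, -7.8, 185.1]
orientation: [0.994, 1.331, -0.992]
ft_force: [0.4, -0.9, -0.6]
width: 52.4
```

```bash
python3 - <<'E'
from h import *
plan(666.2,-69.5,52,16.3)
E
```

```text
t 20.6 pos [473.6  -7.8 185.1] w 52.4 F [ 0.4 -0.9 -0.6] q6 -0.33 dr [ 0.005  0.001 -0.002] shift cm [13.31 16.75 11.33]
```

apply_moves --increments '[{"gripper": 60,"delta_pos": [0,1.2,0.81],"dr": [0,0,0]},{"gripper": 60,"delta_pos": [0,2.4,1.62],"dr": [0,0,0]},{"gripper": 60,"delta_pos": [0,2.4,1.62],"dr": [0,0,0]},{"gripper": 60,"delta_pos": [0,2.4,1.62],"dr": [0,0,0]},{"gripper": 60,"delta_pos": [0,2.4,1.62],"dr": [0,0,0]}]'

```text
t: 21.02
ee_pos: [598.1, -47.9, 182.7]
orientation: [0.997, 1.33, -0.997]
ft_force: [0.4, -1.0, -0.6]
width: 52.6
```

apply_moves --increments '[{"gripper": 60,"delta_pos": [0,2.4,1.62],"dr": [0,0,0]},{"gripper": 60,"delta_pos": [0,2.4,1.62],"dr": [0,0,0]},{"gripper": 60,"delta_pos": [0,1.2,0.81],"dr": [0,0,0]},{"gripper": 60,"delta_pos": [2.5,0,0],"dr": [0,0,0]},{"gripper": 60,"delta_pos": [2.5,0,0],"dr": [0,0,0]}]'

```text
t: 21.43
ee_pos: [668.1, -70.1, 133.2]
orientation: [0.999, 1.327, -0.996]
ft_force: [0.6, -0.1, -1.0]
width: 52.7
```

apply_moves --increments '[{"gripper": 60,"delta_pos": [0,0,0],"dr": [0,0,0]},{"gripper": 60,"delta_pos": [0,0,0],"dr": [0,0,0]},{"gripper": 60,"delta_pos": [0,0,0],"dr": [0,0,0]},{"gripper": 60,"delta_pos": [0,0,0],"dr": [0,0,0]},{"gripper": 60,"delta_pos": [0,0,0],"dr": [0,0,0]}]'

```text
t: 21.85
ee_pos: [666.9, -69.5, 134.4]
orientation: [0.998, 1.328, -0.996]
ft_force: [-0.1, 0.8, -0.3]
width: 52.6
```

```bash
python3 - <<'E'
from h import *
plan(666.2,-69.5,52,16.3)
E
```

```text
t 21.85 pos [666.9 -69.5 134.4] w 52.6 F [-0.1  0.8 -0.3] q6 -0.41 dr [-0.     0.001 -0.002] shift cm [ 8.24 -0.06 -0.02]
```

apply_moves --increments '[{"gripper": 60,"delta_pos": [2.5,0,0],"dr": [0,0,0]},{"gripper": 60,"delta_pos": [2.5,0,0],"dr": [0,0,0]},{"gripper": 60,"delta_pos": [2,0,0],"dr": [0,0,0]},{"gripper": 60,"delta_pos": [1.1,0,0],"dr": [0,0,0]},{"gripper": 60,"delta_pos": [0,0,0],"dr": [0,0,0]}]'

```text
t: 22.27
ee_pos: [664.7, -69.3, 49.9]
orientation: [0.997, 1.333, -0.999]
ft_force: [-1.1, 0.5, 0.5]
width: 52.7
```

apply_moves --increments '[{"gripper": 0,"delta_pos": [0,0,0],"dr": [0,0,0]},{"gripper": 0,"delta_pos": [0,0,0],"dr": [0,0,0]},{"gripper": 0,"delta_pos": [0,0,0],"dr": [0,0,0]},{"gripper": 0,"delta_pos": [0,0,0],"dr": [0,0,0]},{"gripper": 0,"delta_pos": [0,0,0],"dr": [0,0,0]}]'

```text
t: 22.68
ee_pos: [666.6, -69.6, 52.7]
orientation: [0.998, 1.329, -0.997]
ft_force: [-0.4, -0.1, 0.5]
width: 23.0
```

apply_moves --increments '[{"gripper": 0,"delta_pos": [0,0,0],"dr": [0,0,0]},{"gripper": 0,"delta_pos": [0,0,0],"dr": [0,0,0]},{"gripper": 0,"delta_pos": [0,0,0],"dr": [0,0,0]},{"gripper": 0,"delta_pos": [0,0,0],"dr": [0,0,0]},{"gripper": 0,"delta_pos": [0,0,0],"dr": [0,0,0]}]'

```text
t: 23.1
ee_pos: [666.4, -69.5, 52.2]
orientation: [0.998, 1.33, -0.997]
ft_force: [-0.8, 0.1, 5.9]
width: 16.2
```

apply_moves --increments '[{"gripper": 0,"delta_pos": [-1,0,0],"dr": [0,0,0]},{"gripper": 0,"delta_pos": [-3,0,0],"dr": [0,0,0]},{"gripper": 0,"delta_pos": [-3,0,0],"dr": [0.12,0,0]},{"gripper": 0,"delta_pos": [-3,0,0],"dr": [0.12,0,0]},{"gripper": 0,"delta_pos": [-3,0,0],"dr": [0.12,0,0]}]'

```text
t: 23.52
ee_pos: [665.4, -69.5, 182.9]
orientation: [1.269, 1.17, -1.27]
ft_force: [0.4, 0.4, -1.4]
width: 15.6
```

```bash
python3 -c "
from h import *
plan(478.4,67.2,170,-4.3)"
```

```text
t 23.52 pos [665.4 -69.5 182.9] w 15.6 F [ 0.4  0.4 -1.4] q6 -0.04 dr [-0.007 -0.     0.001] shift cm [  1.29 -19.67 -12.23]
```

apply_moves --increments '[{"gripper": 0,"delta_pos": [0,-1.1,-0.68],"dr": [0,0,0]},{"gripper": 0,"delta_pos": [0,-2.19,-1.36],"dr": [0,0,0]},{"gripper": 0,"delta_pos": [0,-2.19,-1.36],"dr": [0,0,0]},{"gripper": 0,"delta_pos": [0,-2.19,-1.36],"dr": [0,0,0]},{"gripper": 0,"delta_pos": [0,-2.19,-1.36],"dr": [0,0,0]}]'

```text
t: 23.93
ee_pos: [571.0, -0.5, 181.8]
orientation: [1.265, 1.172, -1.265]
ft_force: [0.4, 0.1, -0.3]
width: 16.0
```

apply_moves --increments '[{"gripper": 0,"delta_pos": [0,-2.19,-1.36],"dr": [0,0,0]},{"gripper": 0,"delta_pos": [0,-2.19,-1.36],"dr": [0,0,0]},{"gripper": 0,"delta_pos": [0,-2.19,-1.36],"dr": [0,0,0]},{"gripper": 0,"delta_pos": [0,-2.19,-1.36],"dr": [0,0,0]},{"gripper": 0,"delta_pos": [0,-1.1,-0.68],"dr": [0,0,0]}]'

```text
t: 24.35
ee_pos: [475.8, 68.5, 181.6]
orientation: [1.263, 1.174, -1.266]
ft_force: [-1.0, 0.5, -1.1]
width: 16.1
```

apply_moves --increments '[{"gripper": 0,"delta_pos": [2.5,0,0],"dr": [0,0,0]},{"gripper": 0,"delta_pos": [2.5,0,0],"dr": [0,0,0]},{"gripper": 0,"delta_pos": [1,0,0],"dr": [0,0,0]},{"gripper": 0,"delta_pos": [0,0,0],"dr": [0,0,0]},{"gripper": 0,"delta_pos": [0,0,0],"dr": [0,0,0]}]'

```text
t: 24.77
ee_pos: [478.8, 67.3, 121.6]
orientation: [1.264, 1.173, -1.266]
ft_force: [-0.2, -0.1, 0.1]
width: 15.8
```

```bash
python3 - <<'E'
from h import *
plan(478.4,67.2,43.5,-4.3)
d=look('wrist'); save(d,'w7.png',(160,60,480,380),1.5)
E
```

```text
t 24.77 pos [478.8  67.3 121.6] w 15.8 F [-0.2 -0.1  0.1] q6 0.19 dr [-0.001  0.     0.001] shift cm [ 7.81 -0.04  0.02]
```

View pics/w7.png

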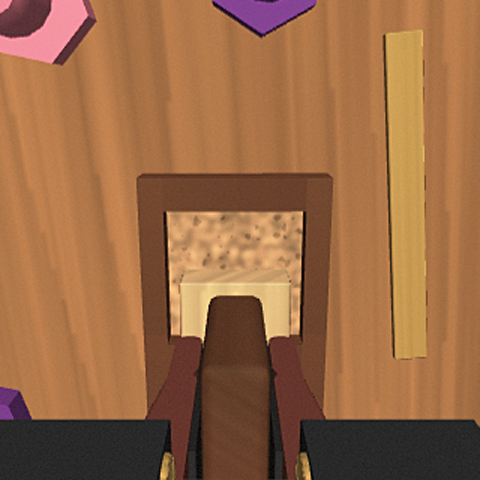

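The oblong is aligned and centred over the left-end recess. I'll lower, release and retreat.

apply_moves --increments '[{"gripper": 0,"delta_pos": [2.5,0,0],"dr": [0,0,0]},{"gripper": 0,"delta_pos": [2.5,0,0],"dr": [0,0,0]},{"gripper": 0,"delta_pos": [1.5,0,0],"dr": [0,0,0]},{"gripper": 0,"delta_pos": [0.8,0,0],"dr": [0,0,0]},{"gripper": 0,"delta_pos": [0.4,0,0],"dr": [0,0,0]}]'

```text
t: 25.23
ee_pos: [479.1, 67.4, 44.5]
orientation: [1.265, 1.172, -1.265]
ft_force: [0.1, -0.4, -1.4]
width: 15.5
```

apply_moves --increments '[{"gripper": 0,"delta_pos": [0,0,0],"dr": [0,0,0]},{"gripper": 0,"delta_pos": [0,0,0],"dr": [0,0,0]},{"gripper": 0,"delta_pos": [0,0,0],"dr": [0,0,0]},{"gripper": 60,"delta_pos": [0,0,0],"dr": [0,0,0]},{"gripper": 60,"delta_pos": [0,0,0],"dr": [0,0,0]}]'

```text
t: 25.65
ee_pos: [479.3, 67.6, 45.5]
orientation: [1.266, 1.171, -1.264]
ft_force: [-0.3, -0.1, 0.6]
width: 25.8
```

apply_moves --increments '[{"gripper": 60,"delta_pos": [0,0,0],"dr": [0,0,0]},{"gripper": 60,"delta_pos": [0,0,0],"dr": [0,0,0]},{"gripper": 60,"delta_pos": [0,0,0],"dr": [0,0,0]},{"gripper": 60,"delta_pos": [0,0,0],"dr": [0,0,0]},{"gripper": 60,"delta_pos": [0,0,0],"dr": [0,0,0]}]'

```text
t: 26.07
ee_pos: [478.7, 67.5, 44.7]
orientation: [1.265, 1.172, -1.265]
ft_force: [-1.3, 0.2, -0.3]
width: 52.0
```

apply_moves --increments '[{"gripper": 60,"delta_pos": [-1.5,0,0],"dr": [0,0,0]},{"gripper": 60,"delta_pos": [-3,0,0],"dr": [0,0,0]},{"gripper": 60,"delta_pos": [-3.5,0,0],"dr": [0,0,0]},{"gripper": 60,"delta_pos": [-3.5,0,0],"dr": [0,0,0]},{"gripper": 60,"delta_pos": [-3,0,0],"dr": [0,0,0]}]'

```text
t: 26.48
ee_pos: [478.6, 67.5, 191.7]
orientation: [1.265, 1.172, -1.265]
ft_force: [1.4, 0.0, 1.0]
width: 52.7
```

apply_moves --increments '[{"gripper": 60,"delta_pos": [0,0,-3],"dr": [0,0,0]},{"gripper": 60,"delta_pos": [0,0,-3],"dr": [0,0,0]},{"gripper": 60,"delta_pos": [0,0,-3],"dr": [0,0,0]},{"gripper": 60,"delta_pos": [0,0,-3],"dr": [0,0,0]},{"gripper": 60,"delta_pos": [0,0,-3],"dr": [0,0,0]}]'

```text
t: 26.9
ee_pos: [489.9, 218.4, 189.8]
orientation: [1.265, 1.172, -1.265]
ft_force: [0.8, -0.6, -0.3]
width: 52.7
```

apply_moves --increments '[{"gripper": 60,"delta_pos": [0,0,-3],"dr": [0,0,0]},{"gripper": 60,"delta_pos": [0,0,-3],"dr": [0,0,0]},{"gripper": 60,"delta_pos": [0,0,-3],"dr": [0,0,0]},{"gripper": 60,"delta_pos": [0,0,0],"dr": [0,0,0]},{"gripper": 60,"delta_pos": [0,0,0],"dr": [0,0,0]}]'

```text
t: 27.32
ee_pos: [496.5, 307.8, 189.3]
orientation: [1.263, 1.174, -1.264]
ft_force: [-0.9, -0.1, 0.1]
width: 52.6
```

```bash
python3 - <<'E'
from h import *
plan(0,0,0,-4.3)
V=[look('top'),look('scene')]; save(V[0],'end.png',(180,100,500,340),2.5)
a=np.radians(-4.3); c=np.array([470,-45])
for n,y in(('oblong',112.5),('square',37.5),('hex',-37.5),('round',-112.5)):
  for d in V:
    P=cloud(d).reshape(-1,3); L=(P[:,:2]-c)@np.array([[np.cos(a),-np.sin(a)],[np.sin(a),np.cos(a)]]).copy()
    m=(np.abs(L[:,0])<30)&(np.abs(L[:,1]-y)<30)&(P[:,2]>30)&(P[:,2]<120)
    if m.sum()<20: print(n,'few');continue
    zt=np.percentile(P[m,2],99.5); m&=P[:,2]>zt-4; r=cv2.minAreaRect(L[m].astype(np.float32)); print(n,'top z',zt.round(1),'stand xy',np.round(r[0],1),np.round(r[1],1))
E
```

```text
t 27.32 pos [496.5 307.8 189.3] w 52.6 F [-0.9 -0.1  0.1] q6 0.61 dr [0.002 0.    0.   ] shift cm [ 18.93 -47.2   34.42]
oblong top z 78.6 stand xy [1.000e-01 1.136e+02] [15.3 41.5]
oblong top z 76.7 stand xy [  2.9 111.6] [16.4 41.7]
square top z 101.7 stand xy [-0.3 38.2] [10.4 11.6]
square top z 99.2 stand xy [ 2.6 36.4] [11.6 12.5]
hex top z 69.7 stand xy [ -0.2 -35.3] [24.7 24.1]
hex top z 68.6 stand xy [  1.6 -36.7] [24.9 23.2]
round top z 82.7 stand xy [-1.000e-01 -1.104e+02] [16.1 16. ]
round top z 81.6 stand xy [   2.2 -111.8] [16.9 16.6]
```

View pics/end.png

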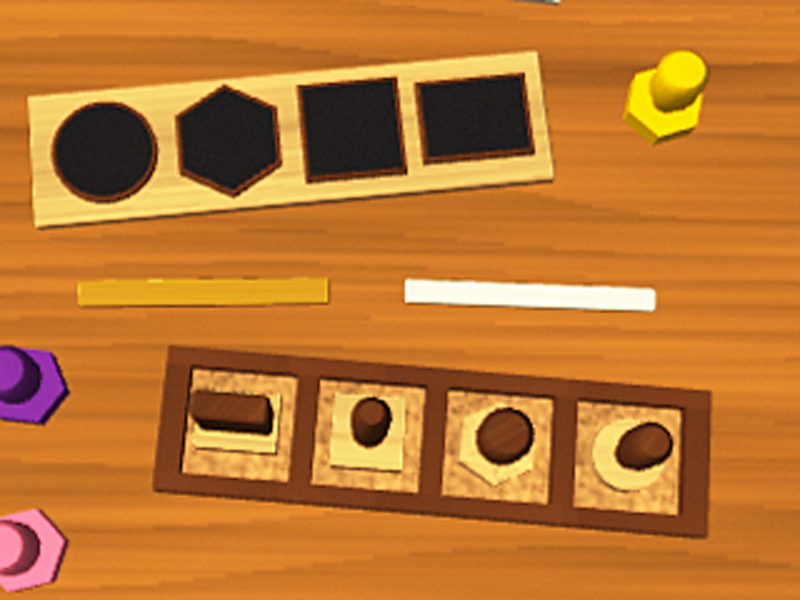

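The final view shows oblong, square, hex and round from left to right, upright and centred. Their tops are at the heights expected for standing on the floors. Handing in.

```bash
python3 -c "
from h import *
print(ctrl.close_job())"
```

```text
the job is handed in; nothing more can be done
None
```

All four stamps now stand in the stand in reversed order: oblong, square, hex, round from left to right. On the tray the row was round, hex, square, oblong. The job was handed in at about 27 s of robot time, and no verdict is reported.

- **Position:** in the last two-camera check each stamp was within about 3 mm of its recess centre. The two cameras disagreed with each other by 2–3 mm.
- **Height and tilt:** the handle tops were at 77–79, 99–102, 69–70 and 82–83 mm, which is 0–3 mm above the heights expected for stamps resting on the recess floors. All four looked upright; I did not measure the tilt in numbers.
- **Force:** the hex stamp touched down with a brief 46 N at the wrist, below the 120 N limit. The other three set down with almost none. No other check failed.
- **Look-alikes:** I did not touch the pink, purple or yellow pieces.

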